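Lower the shop-window blind a little with its spring-centred switch

ROBOT

A 7-joint arm with a two-finger parallel gripper is mounted at the origin on a cart in front of the work surface, level with it; the furniture and walls round the work are solid. World frame = base frame: x ahead of the robot, y to its left, z up, the work surface at z = 0. Lengths are in m, angles in rad, forces in N, time in s.
With the tool pointing down it reaches from about 0.4 to 0.85 m from the base axis. Payload 10.4 kg.
Tool frame: the origin (TCP) lies at the very end of the fingers, on their centre line; the grasp point (between the pads) lies manip.hold_point_z behind it (manip.hold_point_z is the distance from the TCP to the grasp point, in m); z points along the fingers, x is the direction in which the jaws open and shut, and the axes are right-handed (so a half turn about z gives the same grasp; the last joint's range is limited). The gripper opens to 85 mm and grips with 20 to 120 N. Pads are 22 mm wide; open, the fingers measure 114 mm over their backs; the gripper's body (76 mm by 85 mm) begins 54 mm behind the grasp point. The pads swing forward as they close: fully open they stand 13 mm farther back than shut.
Start: joints at [-1.167, 0.332, -0.065, 1.46, 0.022, 1.35, -0.088], TCP at [0.259, 0.569, 0.231] pointing down, gripper open.
Joint ranges: [-2.6, 2.6], [-0.5, 2.12], [-1.47, 1.34], [0.16, 2.42], [-1.27, 4.41], [0.06, 2.06], [-2.6, 2.6]. Speed limits (rad/s): [2.22, 2.22, 2.79, 2.79, 3.14, 3.14, 3.14].

INTERFACE

Orientations are given as a unit quaternion [x, y, z, w].
In Python, from workcell import readout, camera, camera_info, manip gives the robot as it stands.
- The arm moves only by the tool play_rows, never from a script. Its argument "rows" is a list of rows, each a list of 3 entries, a list of its own where there are three numbers: the shift along the world's x, y, z in mm, then the turn, a rotation vector about the world's x, y, z in degrees, then the finger opening in mm, from 0 to 85.4. In form: [[[tx, ty, tz], [rx, ry, rz], fingers], ...]. A call has 1 to 12 rows; each row shifts and turns the commanded pose from where the row before left it; what a row does not reach is not made up. A row lasts 1/8 s, in which the tool goes at most 62.5 mm and 10.7 degrees, less where a joint would pass 70% of its speed; a pose out of reach is approached as far as the arm can. A call with a gripper value outside its range is refused whole. The fingers move at their own pace and stop on an object; "force" is the grip in N (left out, the last holds). Time passes only in rows, so rows that do not move let the fingers close. It gives the time, the measured TCP pose, the force and the opening at its end, in the units of the state.
- readout.get_obs(): the state, without advancing time (a new reading comes with each control period).
- camera(name): name is "side" or "top"; returns the picture (480x640x3 uint8, blue, green, red); there is no depth.
- camera_info(name): a dict with "fx", "fy", "cx", "cy" (pixels), "k1" (the pictures are not rectified: a ray, as slopes to the right and down, at radius r is drawn at 1 + k1 r^2 times it, then the intrinsics apply), "world_from_camera" (4x4, takes a point from camera to world coordinates). Camera axes: x right, y up, looking along -z (the intrinsics and any distortion apply to the point x, -y, -z); pixel columns grow to the right and rows downward; lengths in m; the calibration is good to about 2 mm. A picture is of the moment at which its call begins. camera_info takes no time and is no camera call.
- manip.hand_in(): hands the job in, once; it reports no verdict.
The state is a dict: "clock": time; "joint_pos": joint angles; "joint_velocities": joint speeds; "tau": joint torques, N m; "position": TCP position; "ee_rot": TCP orientation; "ft_force": force on the tool from outside, world axes, zero at the start; "torque": the same for the moment, N m; "grip_width": opening from 0.0 (shut) to 1.0 (fully open).
Only numpy, scipy, OpenCV 4.12 (cv2) and the standard library are available. Lean on these libraries where they do the work, as an engineer would, in place of code of your own. Each camera call takes 0.05 s, during which the arm holds its last target.

TASK

Lower the motorised window blind a little: on the grey control box with the flat paddle switch, push the paddle well over towards the side marked with three raised bars and hold it there for at least a second, then let go so that it springs back upright. Do not push it towards the single-bar side, and leave the ball-topped lever of the other box alone.

Things in the scene. Friction and masses are not known exactly. Their poses are not given: they have to be found in the camera images.
- blind_box: Grey box fixed to the worktop, 90 (x) x 120 (y) x 45 mm high, with a flat black paddle on its middle. Origin: centre of the underside; z up. One raised bar on its +y side of the top (robot's left), three on its -y side. Turned up to 35 degrees; may change places with the other box. The paddle pivots about the box's x axis 40 mm above the origin; upright, it is straight above the origin.
- blind_paddle (a joint): Tilt of the flat paddle, rad: 0 upright, positive to the box's -y side (three bars); stops at +-0.5; well over is more than 0.3. A spring recentres it in under 0.5 s; full tilt takes 3 N at 55 mm from the pivot. Paddle: 8 mm thick (along y), 36 mm wide (along x) from 78 mm to its top at 125 mm above the worktop, 14 mm wide below that.
- vent_box: The other grey control box (ventilation), same size and frame, with single and triple raised dots and a round steel lever with a 26 mm black ball, top 125 mm above the worktop, standing on its middle. Not to be used.
- vent_lever (a joint): Tilt of the ball-topped lever, rad: 0 upright, spring-centred; leave it alone.
Things that resemble listed ones, but are neither listed nor needed, are in the scene too. What is shaped like the blind_box but orange or red is not meant.

How it is judged:
By the outcome, as a careful person would: the job done as asked, in the order asked, and still so for the second after the job is handed in, with the robot touching nothing.
It also fails if it takes over 32 s, if anything falls off the work surface, if the arm or the gripper's body presses on something with over 40 N, if the wrist force passes 120 N, or if a joint passes its speed limit or range.

## Working session

There is one attempt and no reset: what is moved stays moved. The work goes in short steps, Python scripts to look and compute and a tool call to move; the robot and the scene stay as the last step left them, time stands still between calls to the robot, and variables do not carry over. Pictures are saved under pics/ and viewed, and the job is handed in when it is done.

Besides the shell and the picture viewer there is one more tool, called after "Call:" as name(argument=value, ...), one argument or row to a line, values as JSON. play_rows: Moves the arm, as the interface text tells. Its arguments: {"type":"object","properties":{"rows":{"type":"array"},"force":{"type":"number"}},"required":["rows"]}

```bash
mkdir -p pics; ls
python3 - <<'E'
from workcell import readout, camera, camera_info, manip
import cv2,numpy as np
np.set_printoptions(precision=4,suppress=True)
for n in("top","side"):
    cv2.imwrite(f"pics/{n}0.png",camera(n)); print(n,camera_info(n))
o=readout.get_obs();print(o);print(manip.hold_point_z)
E
```

```text
pics
top {'fx': 567.0508966401069, 'fy': 567.0508966401069, 'cx': 329.05094524969223, 'cy': 247.96653990882888, 'k1': -0.10451071519222122, 'world_from_camera': array([[-0.0097,  0.9984, -0.055 ,  0.4822],
       [-0.9999, -0.0094,  0.0072,  0.191 ],
       [ 0.0067,  0.0551,  0.9985,  1.3251],
       [ 0.    ,  0.    ,  0.    ,  1.    ]])}
side {'fx': 480.77078892358935, 'fy': 480.77078892358935, 'cx': 315.0423579545605, 'cy': 231.2838451132556, 'k1': 0.00026232500184037447, 'world_from_camera': array([[ 0.9971, -0.0125,  0.0746,  0.6111],
       [ 0.0725,  0.4404, -0.8949, -0.8285],
       [-0.0217,  0.8977,  0.44  ,  0.5635],
       [ 0.    ,  0.    ,  0.    ,  1.    ]])}
{'clock': 0.1, 'joint_pos': array([-1.1666,  0.3328, -0.0647,  1.4609,  0.0216,  1.3499, -0.0884]), 'joint_velocities': array([-0.0002, -0.0007,  0.0012, -0.0015,  0.0007, -0.0004,  0.0005]), 'tau': array([  0.0011, -62.6745,   0.0489, -39.2429,   0.0163,   0.0071,
        -0.    ]), 'position': array([0.2586, 0.5686, 0.2306]), 'ee_rot': array([ 0.8408,  0.5413, -0.0005,  0.0004]), 'ft_force': array([-0.1001, -0.2251,  0.53  ]), 'torque': array([-0.0279,  0.0029,  0.0106]), 'grip_width': 0.9972592798191249}
0.0187
```

View pics/top0.png

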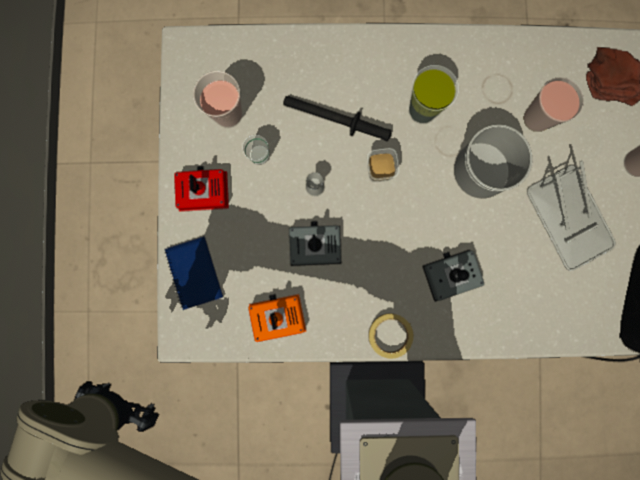

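View pics/side0.png

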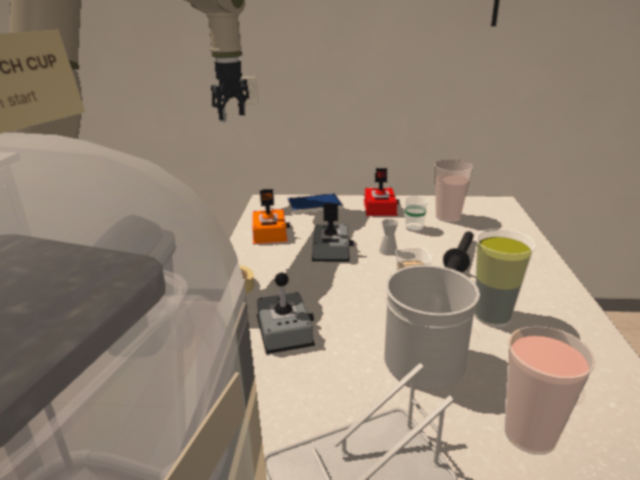

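The top view shows grey boxes at about (316,244), which looks like the paddle box, and (455,274), which has the ball lever. The orange box at (277,318) and the red one at (201,188) are look-alikes. I'll confirm with enlarged crops.

Run:
```python
import cv2,numpy as np
t=cv2.imread("pics/top0.png");s=cv2.imread("pics/side0.png")
a=cv2.resize(t[209:281,270:366],(800,600),interpolation=cv2.INTER_CUBIC);a=cv2.resize(a,(533,400))
b=cv2.resize(s[190:270,300:365],None,fx=5,fy=5,interpolation=cv2.INTER_CUBIC)[:400,:260]
cv2.imwrite("pics/crop1.png",np.hstack([a,b]))
```

```text
(no output)
```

View pics/crop1.png

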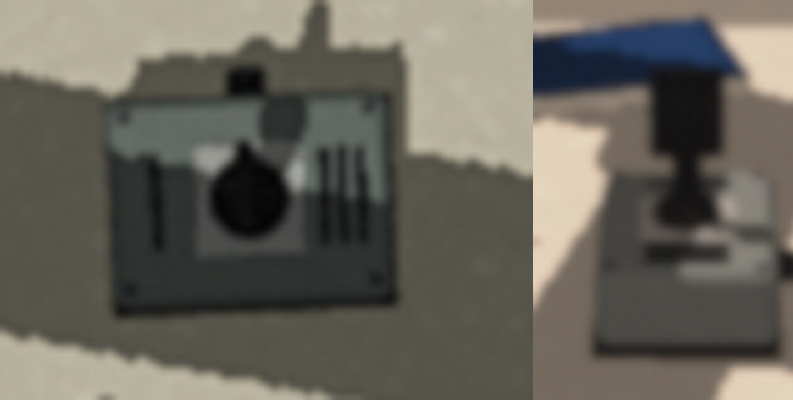

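The crop confirms it. The grey box at top (316,244) / side (331,230) has a flat black paddle and bars, with three bars on the right in the top view, i.e. −y. The other grey box has a ball and dots, and the orange and red ones are excluded. Next I'll measure.

```bash
cat > h.py <<'E'
import numpy as np,cv2
from workcell import camera_info
def ray(n,u,v):
    c=camera_info(n);K=np.array([[c["fx"],0,c["cx"]],[0,c["fy"],c["cy"]],[0,0,1]])
    p=cv2.undistortPoints(np.array([[[u,v]]],float),K,np.array([c["k1"],0,0,0.]))[0,0]
    T=np.array(c["world_from_camera"]);d=T[:3,:3]@np.array([p[0],-p[1],-1]);return T[:3,3],d/np.linalg.norm(d)
def plane(n,u,v,z):
    o,d=ray(n,u,v);return o+d*(z-o[2])/d[2]
def tri(a,b):
    o1,d1=ray("top",*a);o2,d2=ray("side",*b)
    s=np.linalg.lstsq(np.c_[d1,-d2],o2-o1,rcond=None)[0];p,q=o1+s[0]*d1,o2+s[1]*d2
    return (p+q)/2,np.linalg.norm(p-q)
E
python3 - <<'E'
from h import *
np.set_printoptions(precision=4,suppress=True)
t=cv2.imread("pics/top0.png");s=cv2.imread("pics/side0.png")
# black masks
for n,im,(x0,y0,x1,y1),th in(("top",t,(300,225,332,262),30),("side",s,(318,198,345,242),35)):
    m=(im[y0:y1,x0:x1].max(2)<th)
    print(n)
    for i,r in enumerate(m): print(y0+i,"".join("#" if k else "." for k in r))
f=5.55
C=[(270+u/f,209+v/f) for u,v in((110,98),(388,93),(395,300),(117,314))]
P=np.array([plane("top",*c,.045) for c in C]);print(P,P.mean(0))
print(np.linalg.norm(P-np.roll(P,-1,0),axis=1))
for z in(.045,):
  for name,c in(("1bar",(157,200)),("3bar",(342,197))): print(name,plane("top",270+c[0]/f,209+c[1]/f,z))
# two-view heights
cx=270+246/f
for a in ((cx,209+141/f),(cx,209+183/f),(cx,209+224/f)): print("top",plane("top",*a,.125))
print("tri padtop centre",tri((cx,209+183/f),(330.6,203.6)))
E
```

```text
top
225 ...........######...............
226 ................................
227 ................................
228 ................................
229 ................................
230 ................................
231 ................................
232 ................................
233 ................................
234 ................................
235 ................................
236 .............##.................
237 .............###................
238 ............######..............
239 ...........########.............
240 ..........##########............
241 .........###########............
242 .........############...........
243 ........#############...........
244 ........##############......#...
245 ........##############......#..#
246 ........#############.......#..#
247 .........############.......#..#
248 .........############.......#..#
249 ..........##########........#..#
250 ...........########.........#..#
251 ..............##............#...
252 ................................
253 ................................
254 ...................
[... 1358 characters left out ...]
.......
232 ........##########.........
233 ........#########..........
234 ..........####.............
235 ...........................
236 ...........................
237 ...........................
238 ...........................
239 ...........................
240 ......#####................
241 .......###.................
[[0.6019 0.2702 0.045 ]
 [0.6029 0.1566 0.045 ]
 [0.5183 0.1547 0.045 ]
 [0.5137 0.2678 0.045 ]] [0.5592 0.2123 0.045 ]
[0.1135 0.0846 0.1132 0.0882]
1bar [0.56   0.2512 0.045 ]
3bar [0.5605 0.1758 0.045 ]
top [0.5774 0.2133 0.125 ]
top [0.5613 0.2134 0.125 ]
top [0.5456 0.2135 0.125 ]
tri padtop centre (array([0.5619, 0.2135, 0.124 ]), np.float64(0.001048507382476269))
```

Paddle top is triangulated at (0.562, 0.2135, 0.124) with a 1 mm ray gap, which agrees with the stated 125 mm. The box is centred at about (0.560, 0.213) with yaw about 1.5°, and three bars are at −y. I'll push with the closed fingers, 22 mm wide along y, from the +y side.

Call:
play_rows(
  rows=[
    [[12,-12,0],[0,0,-3],0],
    [[25,-25,0],[0,0,-5.5],0],
    [[27,-27,0],[0,0,-5.5],0],
    [[27,-27,0],[0,0,-5.5],0],
    [[27,-27,0],[0,0,-5.5],0],
    [[27,-27,0],[0,0,-5.5],0],
    [[27,-27,0],[0,0,-5.5],0],
    [[27,-27,0],[0,0,-5.5],0],
    [[27,-27,0],[0,0,-5.5],0],
    [[27,-27,0],[0,0,-5.5],0],
    [[27,-27,0],[0,0,-5.5],0],
    [[21,-21,0],[0,0,-6],0],
  ],
  force=20,
)

```text
clock: 1.6
position: [0.5616, 0.2653, 0.2313]
ee_rot: [1.0, 0.01, 0.0, 0.0]
ft_force: [-0.4, -0.1, -0.7]
grip_width: -0.002
```

Call:
play_rows(
  rows=[
    [[0,0,0],[0,0,0],0],
    [[0,0,0],[0,0,0],0],
  ],
)

```text
clock: 1.85
position: [0.5597, 0.268, 0.2311]
ee_rot: [1.0, 0.013, -0.0, -0.0]
ft_force: [0.5, 0.0, -0.8]
grip_width: 0.004
```

Call:
play_rows(
  rows=[
    [[0,0,-15],[0,0,0],0],
    [[0,0,-25],[0,0,0],0],
    [[0,0,-25],[0,0,0],0],
    [[0,0,-25],[0,0,0],0],
    [[0,0,-25],[0,0,0],0],
    [[0,0,-18],[0,0,0],0],
    [[0,0,0],[0,0,0],0],
    [[0,0,0],[0,0,0],0],
  ],
)

```text
clock: 2.85
position: [0.5601, 0.2683, 0.0991]
ee_rot: [1.0, 0.014, 0.001, -0.0]
ft_force: [-0.1, 1.1, 0.2]
grip_width: 0.002
```

Run:
```python
from workcell import camera
import cv2,numpy as np
t=camera("top");s=camera("side")
a=cv2.resize(t[190:290,260:360],(400,400));b=cv2.resize(s[150:250,290:390],(400,400))
cv2.imwrite("pics/pre.png",np.hstack([a,b]))
```

```text
(no output)
```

View pics/pre.png

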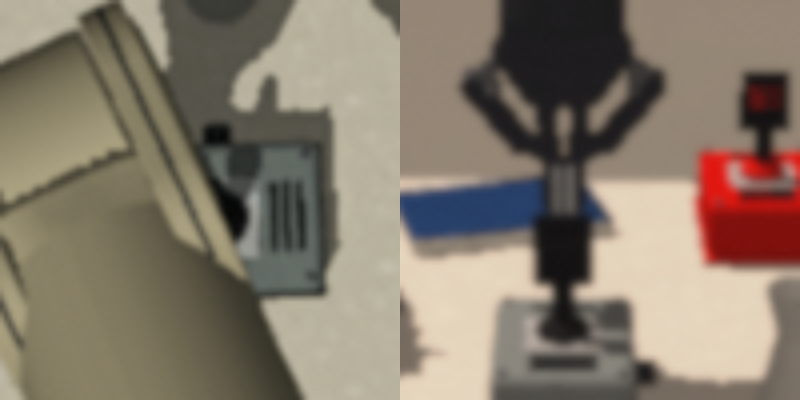

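Side view: the closed fingers, at about (565,190) in the crop, are centred right behind the paddle at (565,250). Now I'll push along −y.

Call:
play_rows(
  rows=[
    [[0,-10,0],[0,0,0],0],
    [[0,-12,0],[0,0,0],0],
    [[0,-10,0],[0,0,0],0],
    [[0,-6,0],[0,0,0],0],
    [[0,-6,0],[0,0,0],0],
    [[0,-6,0],[0,0,0],0],
    [[1,-6,0],[0,0,0],0],
    [[1,-6,0],[0,0,0],0],
    [[0,-3,0],[0,0,0],0],
    [[0,0,0],[0,0,0],0],
  ],
)

```text
clock: 4.2
position: [0.5618, 0.2029, 0.0984]
ee_rot: [1.0, 0.013, 0.0, -0.0]
ft_force: [-0.4, 1.6, -0.1]
grip_width: 0.001
```

Run:
```python
from workcell import camera,readout
import cv2,numpy as np
t=camera("top");s=camera("side")
cv2.imwrite("pics/topp.png",t);cv2.imwrite("pics/sidep.png",s)
a=cv2.resize(t[190:290,260:360],(400,400));b=cv2.resize(s[150:250,290:390],(400,400))
cv2.imwrite("pics/push.png",np.hstack([a,b]))
for k in("position","ft_force"):print(readout.get_obs()[k])
```

```text
[0.56183017 0.20315683 0.09852629]
[-0.43919446  1.95215213  0.98711796]
```

View pics/push.png

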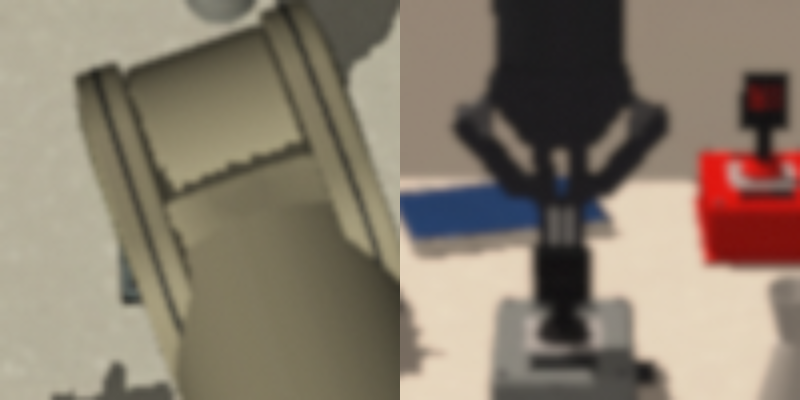

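Run:
```python
from h import *
s0=cv2.imread("pics/side0.png");s=cv2.imread("pics/sidep.png")
for im in (s0,s):
    g=im[198:235,327:335].max(2).mean(1); print(np.round(g).astype(int))
c=camera_info("side");W=np.linalg.inv(c["world_from_camera"])
for th in(0,.2,.3,.35,.4,.45,.5):
    r=[]
    for l,w in((85,4),(85,-4),(38,-4)):
        y=.2135-l/1e3*np.sin(th)+w/1e3*np.cos(th);z=.04+l/1e3*np.cos(th)+w/1e3*np.sin(th)
        p=W@[.561,y,z,1];r.append(round(c["cy"]+c["fy"]*p[1]/p[2],1))
    print(th,r)
```

```text
[104 104 102  93  72  48  30  21  20  20  20  21  22  21  21  20  20  20
  19  20  20  21  28  39  49  51  47  38  31  29  28  25  23  24  26  28
  39]
[41 35 34 47 64 74 78 78 79 79 79 77 68 47 29 24 20 19 19 20 20 21 21 20
 19 18 20 24 30 35 38 33 27 26 27 29 36]
0 [np.float64(202.6), np.float64(203.9), np.float64(222.1)]
0.2 [np.float64(205.8), np.float64(207.7), np.float64(224.0)]
0.3 [np.float64(207.8), np.float64(210.1), np.float64(225.2)]
0.35 [np.float64(209.0), np.float64(211.4), np.float64(225.8)]
0.4 [np.float64(210.3), np.float64(212.8), np.float64(226.4)]
0.45 [np.float64(211.6), np.float64(214.3), np.float64(227.1)]
0.5 [np.float64(213.0), np.float64(215.8), np.float64(227.8)]
```

The paddle's top edge moved from row 202.4 to 210.9, which means a tilt of about 0.42 rad. The 2 N force fits the spring. I'll hold for about 2 s.

Call:
play_rows(
  rows=[
    [[0,0,0],[0,0,0],0],
    [[0,0,0],[0,0,0],0],
    [[0,0,0],[0,0,0],0],
    [[0,0,0],[0,0,0],0],
    [[0,0,0],[0,0,0],0],
    [[0,0,0],[0,0,0],0],
    [[0,0,0],[0,0,0],0],
    [[0,0,0],[0,0,0],0],
    [[0,0,0],[0,0,0],0],
    [[0,0,0],[0,0,0],0],
    [[0,0,0],[0,0,0],0],
    [[0,0,0],[0,0,0],0],
  ],
)

```text
clock: 5.8
position: [0.5618, 0.2029, 0.0984]
ee_rot: [1.0, 0.013, 0.0, -0.0]
ft_force: [1.0, 2.9, 1.6]
grip_width: 0.001
```

Call:
play_rows(
  rows=[
    [[0,0,0],[0,0,0],0],
    [[0,0,0],[0,0,0],0],
    [[0,0,0],[0,0,0],0],
    [[0,0,0],[0,0,0],0],
  ],
)

```text
clock: 6.3
position: [0.5618, 0.2029, 0.0984]
ee_rot: [1.0, 0.013, 0.0, -0.0]
ft_force: [0.0, 1.6, 1.9]
grip_width: 0.002
```

Run:
```python
from workcell import camera,readout
import cv2,numpy as np
s=camera("side");print(np.round(s[198:235,327:335].max(2).mean(1)).astype(int));print(readout.get_obs()["position"],readout.get_obs()["ft_force"])
```

```text
[42 36 34 45 61 72 76 77 77 77 77 76 68 49 32 25 21 19 19 20 21 21 21 20
 19 19 20 24 30 36 38 33 28 26 27 29 36]
[0.56171887 0.20294041 0.09833899] [0.83967299 1.42394389 3.08170377]
```

The paddle stayed at the same tilt throughout. I'll back off steadily along +y so it returns without swinging past upright, then lift.

Call:
play_rows(
  rows=[
    [[0,4,0],[0,0,0],0],
    [[0,5,0],[0,0,0],0],
    [[0,5,0],[0,0,0],0],
    [[0,5,0],[0,0,0],0],
    [[0,5,0],[0,0,0],0],
    [[0,5,0],[0,0,0],0],
    [[0,6,0],[0,0,0],0],
    [[0,10,0],[0,0,0],0],
    [[0,12,0],[0,0,0],0],
    [[0,8,0],[0,0,0],0],
    [[0,0,15],[0,0,0],0],
    [[0,0,25],[0,0,0],0],
  ],
)

```text
clock: 7.85
position: [0.5615, 0.2674, 0.139]
ee_rot: [1.0, 0.013, -0.0, 0.001]
ft_force: [0.3, -0.2, 0.1]
grip_width: 0.001
```

Call:
play_rows(
  rows=[
    [[0,0,25],[0,0,0],0],
    [[0,0,25],[0,0,0],0],
    [[0,15,25],[0,0,0],0],
    [[-15,30,15],[0,0,0],0],
    [[-20,35,0],[0,0,0],0],
    [[-20,35,0],[0,0,0],0],
    [[-20,35,0],[0,0,0],0],
    [[-20,30,0],[0,0,0],0],
    [[0,0,0],[0,0,0],0],
    [[0,0,0],[0,0,0],0],
  ],
)

```text
clock: 9.1
position: [0.4675, 0.4471, 0.2292]
ee_rot: [1.0, 0.013, 0.001, 0.0]
ft_force: [1.5, -0.2, -0.0]
grip_width: -0.0
```

Run:
```python
from workcell import camera,readout
import cv2,numpy as np
t=camera("top");s=camera("side")
a=cv2.resize(t[180:310,250:500],(500,260));b=cv2.resize(s[150:350,240:400],(320,400))
a=np.vstack([a,np.zeros((140,500,3),np.uint8)])
cv2.imwrite("pics/end.png",np.hstack([a,b]));print(np.round(s[198:235,327:335].max(2).mean(1)).astype(int))
```

```text
[105 105 105 103  91  66  38  22  20  20  21  22  22  21  21  20  20  20
  20  20  20  25  42  70  92  97  86  67  49  41  40  35  30  30  31  33
  48]
```

View pics/end.png

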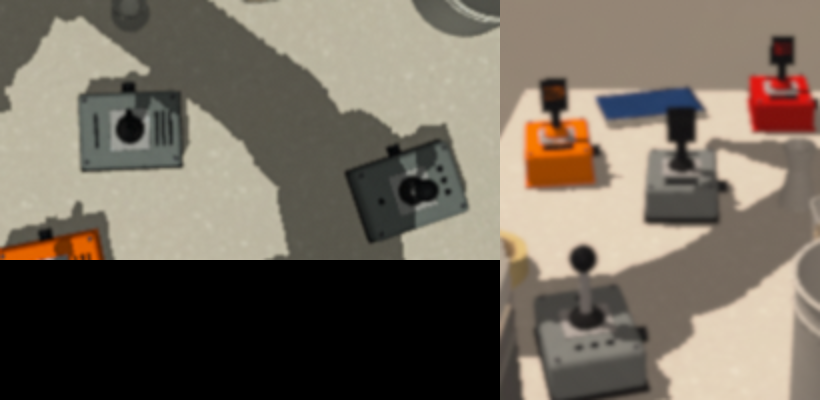

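The paddle is upright again at top-crop (129,127). Its top edge is at row ~203.2, against 202.4 before, and part of that shift comes from the lighter background. The ball lever is untouched and the arm is clear.

```bash
python3 -c "
from workcell import manip;print(manip.hand_in())"
```

```text
the job is handed in; nothing more can be done
None
```

I pushed the grey box's flat paddle towards the three-bar side with the closed fingers, held it there for more than 2 s, then let it spring back upright. The job is handed in, finished at about 9 s of the 32 s allowed.

- **Tilt:** the side camera showed about 0.42 rad, against the 0.3 rad needed. It was the same at the start and end of the hold, with about 1.5–3 N on the tool.
- **Release:** the last pictures show the paddle upright. Its top edge sits about 0.8 px lower than before the push. That would be about 0.05 rad of tilt if it were real, but the background behind it was lighter in that picture, so I read it as upright.
- **Everything else:** the ball-topped lever looks untouched, and the arm is well clear of the boxes.

No check failed. The paddle height I measured was 124 mm, against the stated 125 mm.

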